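# Set the rack's stop key in its hidden index groove

## Robot

A 6-joint arm with a two-finger parallel gripper is mounted at the origin on the work surface. World frame = base frame: x ahead of the robot, y to its left, z up, the work surface at z = 0. Lengths are in mm, angles in rad, forces in N, time in s.
With the tool pointing down it reaches from about 350 to 950 mm from the base axis. Payload 17.4 kg.
Tool frame: the origin (TCP) lies midway between the tips of the shut fingers; the grasp point (between the pads) lies ctrl.pinch_z behind it (ctrl.pinch_z is the distance from the TCP to the grasp point, in mm); z points along the fingers, y is the line along which they close (so a half turn about z gives the same grasp; the last joint's range is limited). The gripper opens to 93 mm and grips with 3 to 60 N. Pads are 15 mm wide; open, the fingers measure 128 mm over their backs; the gripper's body (75 mm by 188 mm) begins 65 mm behind the grasp point.
Start: joints at [1.121, 0.116, 1.442, -0, 1.584, -0.038], TCP at [270.183, 618.574, 218.646] pointing down, gripper open.
Joint ranges: [-2.83, 2.83], [-0.83, 2.19], [0.07, 2.5], [-1.14, 4.28], [0.01, 3], [-2.97, 2.97]. Speed limits (rad/s): [1.89, 1.89, 2.22, 3.14, 3.14, 3.14].

## Interface

Orientations are given as a unit quaternion [x, y, z, w].
In Python, from workcell import state, eyes, workorder, ctrl gives the robot as it stands. The module is installed in compiled form; this text tells all that it offers.
- The arm moves only by the shell command python3 -m handwheel 'ROWS' [FORCE]. ROWS is JSON, a list of rows, each an object with "turn": the turn, a rotation vector about the tool's x, y, z as a fraction of full scale, a list of three; "slide": the shift along the tool's x, y, z as a fraction of full scale, a list of three; "claw": the closure, from 0 (fully open) to 1 (shut). In form: [{"turn": [rx, ry, rz], "slide": [x, y, z], "claw": claw}, ...]. A call has 1 to 5 rows; each row shifts and turns the commanded pose from where the row before left it, along the tool's axes as they then stand; what a row does not reach is not made up. Full scale, the value 1, is 0.025 m for a shift and 6 degrees for a turn. A row lasts 1/10 s, in which the tool goes at most 50 mm and 8.59 degrees, less where a joint would pass 70% of its speed; a pose out of reach is approached as far as the arm can. A call with a number of a shift or a turn outside -1 to 1 is refused whole. A call with a gripper value outside its range is refused whole. The fingers move at their own pace and stop on an object; FORCE is the grip in N (left out, the last holds). Time passes only in rows, so rows that do not move let the fingers close. It gives the time, the measured TCP pose, the force, the opening and the grip force at its end, in the units of the state.
- state(): the state, without advancing time (a new reading comes with each control period).
- eyes.capture(name): name is "scene" or "side" or "wrist"; returns a dict with "img" (400x640x3 uint8, red, green, blue), "depth" (400x640 float32, mm along the optical axis (not along the pixel's ray), 0 where there is no reading), "camera_matrix" (3x3 intrinsics, pixels), "world_from_camera" (4x4, takes a point from camera to world coordinates). Camera axes: x right, y down, z forward; pixel columns grow to the right and rows downward; lengths in mm; the calibration is good to about 2 mm. A picture is of the moment at which its call begins.
- workorder.job_done(): hands the job in; it is judged then, once.
The state is a dict: "t": time; "q": joint angles; "qd": joint speeds; "joint_torque": joint torques, N m; "tool_pos": TCP position; "eef_rot": TCP orientation; "wrist_force": force on the tool from outside, world axes, zero at the start; "torque": the same for the moment, N m; "gripper_width": finger opening in mm; "grasp_force": force on a finger pad.
Only numpy, scipy, OpenCV 4.12 (cv2) and the standard library are available. Lean on these libraries where they do the work, as an engineer would, in place of code of your own. Each camera call takes 0.05 s, during which the arm holds its last target. There are 200 camera calls.

## Task

Take the red-handled stop key out of its yellow cradle, set its steel foot on the black index strip under the edge of the smoked glass, and draw it along the strip until it drops into the hidden groove; push it fully down and leave it standing there. Then slide the carabiner rack along its rail until its nose rests against the key, so the row is stopped there. Do not knock the glass, and leave the other gear where it is.

Things in the scene. Friction and masses are not known exactly. Their poses are not given: they have to be found in the camera images.
- key: Loose stop key, about 90 g. Origin: centre of the underside of its steel foot, 34 mm (key x) by 8 mm (key y), 36 mm tall. A red handle rises from the foot, leaning 28 degrees from key z towards key -x (the robot's side): flat-sided, 12 mm wide along key y (grip this) by 18 mm, 92 mm long. Starts upright, foot in the cradle.
- key_grip (a point): Point on the centre line of the key's handle to grip it: key x -20.2, y 0, z +87.0 mm; the handle runs 34 mm farther up beyond it. Gripped here, fingers closing along key y and the gripper leaning back along the handle, the gripper stays clear of the glass.
- cradle: Yellow block fixed to the table on a thin rubber foot; origin on the table under its centre, z up; axes as the key's at the start. 56 x 36 mm, 22 mm high, with a pocket 44 mm (x) by 14 mm (y), 14 mm deep, that holds the key's foot 8 mm above the table.
- rail: Matte black steel rail fixed to the table, 510 mm long along rail y (-248 to +262 mm), 74 mm wide; origin on the table on its centre line, z up, -x side to the robot. Lips 33 mm high at rail x -29..-37 and +29..+37 mm. Between them, rail y -130 to +20 mm, lies the index strip; aluminium cover plates (top at rail z 34 mm) close the channel beyond it on both sides.
- strip_right (a point): Middle of the right end of the black index strip's flat surface, at the cover plate: rail (0, -130, 30) mm. ONE groove crosses the strip along rail x, full width, 12 mm wide (rail y), 18 mm deep (floor at rail z 12 mm); its centre differs each time, from rail y -100 to -10 mm.
- strip_left (a point): Middle of the left end of the strip surface, at the cover plate: rail (0, +20, 30) mm. The strip also bears flat printed black bands as wide as the groove, so the groove must be felt; the key's foot drops in when its length lies along rail x.
- glass: Smoked glass panel 8 mm thick above the rail, fixed to it (same origin and axes as rail): underside at rail z 164 mm, front edge at rail x +4 mm, back to x +160 mm, over the rail's whole length; chrome spring clip on its lip at the left end. It bars an upright gripper from the strip; one tilted 20 to 50 degrees, wrist towards the robot, has room.
- rack (a joint): Slide of the carabiner rack along the rail, m; 0 at the left (+y) end, grows as the rack moves towards rail -y, at most 0.24; starts 0 to 0.05. About 1.5 N of friction, stays where it is left. Its nose face is at rail y = 0.125 - joint value.
- rack_nose (a point): Middle of the rack's front face (towards rail -y), orange, 10 mm above the strip surface; axes as the rail's. The rack is a grey slide 112 mm long with five small carabiners (red, blue, yellow, green, steel) standing on it up to 78 mm above the strip.
- rack_tab (a point): Grip point on the rack's upright orange tab, in front of the rail at rail x -55 mm, 103 mm behind the nose (+y): 12 mm wide along rail y, 14 mm along x, from 6 to 68 mm above the strip surface; this point is 45 mm above that surface. Push or pinch it to slide the rack.
- firstaid: White first-aid box with a red hinged flap, 79 x 129 x 65 mm, loose on the glass; origin under its centre.
- headlamp: Charcoal headlamp, about 85 x 62 x 45 mm, loose on the glass; origin under it.
- bottle: Blue drinking bottle, 68 mm across, 200 mm tall, loose on the table; origin under its centre.
- chalkjar: Jar, 70 mm across, 85 mm tall, loose; origin under its centre.
- multitool: Folded steel multitool, 105 x 28 x 18 mm, loose; origin under its centre.
- compass: Round black compass, 60 mm across, 15 mm high, loose; origin under its centre.
- fueltin: Green tin, 76 mm across, 110 mm tall, loose; origin under its centre.
Mind the look-alikes: they are no part of the job. What is shaped like the key but blue, orange or pink is not meant.

How it is judged:
By the outcome, as a careful person would: the job done as asked, in the order asked, and still so for the second after the job is handed in, with the robot touching nothing.
It also fails if it takes over 72 s, if anything falls off the work surface, if the arm or the gripper's body presses on something with over 40 N, if the wrist force passes 120 N, or if a joint passes its speed limit or range.

## Working session

There is one attempt and no reset: what is moved stays moved. The work goes in short steps, Python scripts to look and compute and a shell command to move; the robot and the scene stay as the last step left them, time stands still between calls to the robot, and variables do not carry over. Pictures are saved under pics/ and viewed, at most 10 in all, crops included, and the job is handed in when it is done.

```bash
mkdir -p pics; python3 - <<'E'
from workcell import state, eyes, ctrl
import cv2,numpy as np
s=state();print(s['t'],s['tool_pos'],s['eef_rot'],s['gripper_width'],ctrl.pinch_z)
for n in("scene","side"):
    c=eyes.capture(n);cv2.imwrite(f"pics/{n}1.png",c["img"][:,:,::-1]);np.savez(f"{n}1.npz",**c)
    print(n,np.round(c["world_from_camera"],3).tolist(),c["camera_matrix"][0].tolist())
E
```

```text
0.0 [270.10783791 618.37215585 217.88599982] [ 2.04467020e-01  9.78873276e-01 -5.74578859e-04 -1.32792318e-04] 93.32736652203651 18.8
scene [[0.993, 0.09, -0.075, 672.414], [0.116, -0.837, 0.535, -705.406], [-0.015, -0.54, -0.842, 1224.907], [0.0, 0.0, 0.0, 1.0]] [441.6926668486476, 0.0, 321.8883414886494]
side [[0.806, -0.31, 0.505, 19.946], [-0.593, -0.419, 0.688, -735.307], [-0.002, -0.853, -0.521, 668.543], [0.0, 0.0, 0.0, 1.0]] [395.58141205157494, 0.0, 322.54544493038134]
```

View pics/scene1.png

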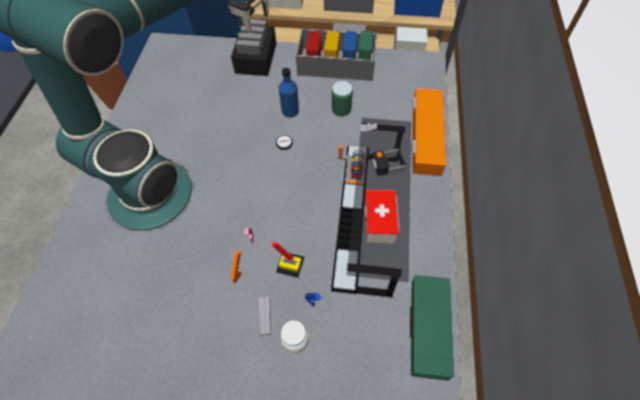

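View pics/side1.png

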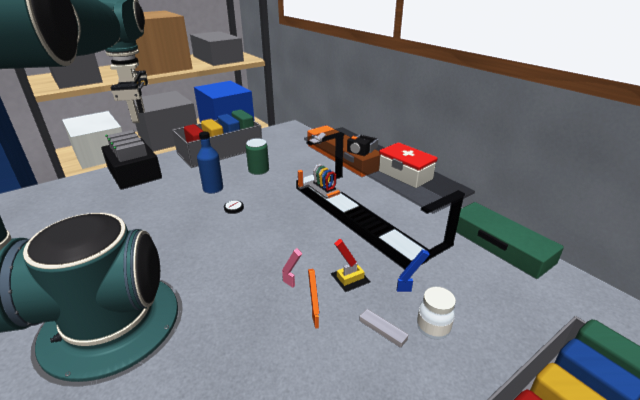

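The scene view shows the red key in its yellow cradle at about (288,260). The rail runs from (345,290) to (365,130), with cover plates at (347,265) and (353,190) and the black strip between them. The orange tab is at about (341,152). Next I'll measure these.

```bash
cat > h.py <<'E'
import numpy as np,cv2
def pts(c):
    K=c["camera_matrix"];d=c["depth"];v,u=np.mgrid[:400,:640]
    P=np.stack([(u-K[0,2])/K[0,0]*d,(v-K[1,2])/K[1,1]*d,d],-1)
    T=c["world_from_camera"];P=P@T[:3,:3].T+T[:3,3];P[d<=0]=np.nan;return P
def proj(c,p):
    T=np.linalg.inv(c["world_from_camera"]);q=T[:3,:3]@np.asarray(p,float)+T[:3,3];q=c["camera_matrix"]@q;return q[:2]/q[2]
def rect(Q):
    (cx,cy),(w,h),a=cv2.minAreaRect(Q[:,:2].astype(np.float32));return round(cx,1),round(cy,1),round(w,1),round(h,1),round(a,2)
E
python3 - <<'E'
from h import *
for n,kb,rb in(("scene",(260,230,320,285),(325,110,375,295)),("side",(325,230,380,295),(290,170,440,265))):
    c=np.load(n+"1.npz");P=pts(c);I=c["img"];H=cv2.cvtColor(I,cv2.COLOR_RGB2HSV)
    def sel(b,m):
        M=np.zeros(m.shape,bool);M[b[1]:b[3],b[0]:b[2]]=1;return P[M&m&~np.isnan(P[...,0])]
    h,s,v=[H[...,i].astype(int) for i in range(3)]
    Y=sel(kb,(h>20)&(h<35)&(s>130)&(v>90)); print(n,"yellow",len(Y),np.round(np.percentile(Y,[5,50,95],axis=0),1).tolist())
    Yt=Y[(abs(Y[:,2]-22)<5)];print(" top",len(Yt),rect(Yt))
    R=sel(kb,((h<6)|(h>174))&(s>140)&(v>70));print(" red",len(R),np.round(R.mean(0),1))
    R=R[np.argsort(R[:,2])];k=len(R)//5
    for i in range(5):print("   ",np.round(R[i*k:(i+1)*k].mean(0),1))
    print("   zmax",R[-1].round(1))
    W=sel(rb,(s<60)&(v>130));W=W[abs(W[:,2]-34)<8];o=W[:,1]
    print(" plates",len(W),np.round(np.percentile(W,[2,50,98],axis=0),1).tolist())
    hist=np.histogram(o,bins=np.arange(-200,400,20));print(hist[0].tolist())
    O=sel(rb,(h>4)&(h<16)&(s>150)&(v>110));print(" orange",len(O))
    l,nn=[],0
    M=((h>4)&(h<16)&(s>150)&(v>110)).astype(np.uint8)
    k,L,st,ce=cv2.connectedComponentsWithStats(M)
    for i in range(1,k):
        if rb[0]-20<ce[i][0]<rb[2] and rb[1]<ce[i][1]<rb[3]:
            Q=P[L==i];print("  ",ce[i].round(),st[i][4],np.nanmin(Q,0).round(),np.nanmax(Q,0).round())
E
```

```text
scene yellow 200 [[473.3, -218.7, 3.0], [509.2, -209.0, 19.9], [527.2, -182.8, 25.8]]
 top 122 (499.0, -198.0, 39.5, 55.5, 80.95)
 red 117 [ 484.3 -199.3   93.8]
    [ 502.6 -200.3   56.9]
    [ 495.1 -201.5   76.5]
    [ 483.8 -200.2   95.1]
    [ 475.1 -198.6  112.3]
    [ 466.1 -196.5  125.3]
   zmax [ 467.6 -195.6  130.7]
 plates 844 [[636.4, -263.5, 29.4], [654.0, -184.8, 34.6], [691.1, 232.8, 40.0]]
[70, 69, 33, 0, 0, 0, 0, 0, 0, 4, 58, 54, 54, 51, 13, 3, 3, 1, 3, 5, 20, 33, 2, 0, 0, 0, 0, 0, 0]
 orange 66
   [340. 151.] 30 [608. 177.  46.] [616. 187.  99.]
   [355. 167.] 6 [659.  55.  73.] [672. 120. 170.]
   [354. 182.] 30 [647.  -4.  38.] [684.  90. 175.]
side yellow 285 [[468.6, -216.6, 3.9], [486.3, -209.2, 17.8], [521.0, -179.8, 21.8]]
 top 153 (496.5, -197.0, 38.9, 56.1, 81.11)
 red 210 [ 477.  -199.1   90.4]
    [ 494.9 -202.2   54.8]
    [ 485.7 -200.6   73.8]
    [ 476.  -199.5   91.8]
    [ 467.  -198.4  109. ]
    [ 461.4 -194.8  122.7]
   zmax [ 465.3 -193.9  127.3]
 plates 1020 [[634.5, -255.3, 29.7], [661.0, -166.8, 32.4], [692.8, 231.3, 41.0]]
[113, 98, 65, 0, 0, 0, 0, 0, 0, 2, 69, 78, 65, 66, 32, 3, 8, 7, 9, 10, 20, 36, 5, 0, 0, 0, 0, 0, 0]
 orange 161
   [300. 178.] 78 [601. 177.  41.] [617. 193.  99.]
   [328. 176.] 2 [657. 102.  97.] [659. 104. 101.]
   [327. 178.] 1 [653. 104.  92.] [653. 104.  92.]
   [327. 180.] 2 [651. 102.  83.] [653. 104.  85.]
   [326. 184.] 1 [650. 106.  71.] [650. 106.  71.]
   [333. 193.] 43 [642.  81.  38.] [687.  97.  45.]
```

```bash
python3 - <<'E'
from h import *
a=np.load("scene1.npz")["img"][100:300,230:420];b=np.load("side1.npz")["img"][150:300,270:470]
cv2.imwrite("pics/c.png",np.hstack([cv2.resize(a,(520,547)),cv2.resize(b[:, :100],None,fx=2.7,fy=547/150)])[:,:,::-1][:,:800])
E
```

```text
(no output)
```

View pics/c.png

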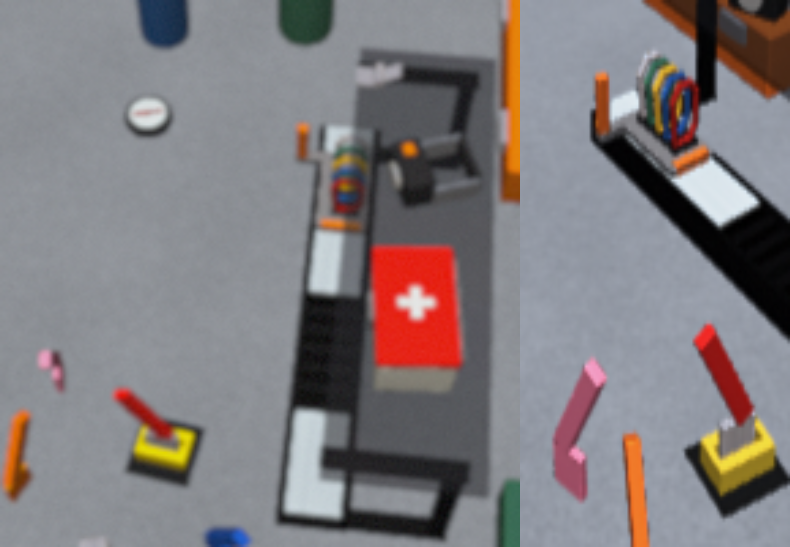

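The crop shows the strip between the two plates, ending at crop y≈295 and y≈408. The tab is at top left and the nose is just short of the left plate's end. Now I'll fit the rail frame.

```bash
python3 - <<'E'
from h import *
from scipy.optimize import least_squares
from scipy.ndimage import map_coordinates
for n,rb in(("scene",(325,110,375,295)),("side",(290,170,440,265))):
    c=np.load(n+"1.npz");P=pts(c);I=c["img"];H=cv2.cvtColor(I,cv2.COLOR_RGB2HSV)
    h,s,v=[H[...,i].astype(int) for i in range(3)]
    k,L,st,ce=cv2.connectedComponentsWithStats(((s<60)&(v>110)&(abs(P[...,2]-34)<9)&(P[...,0]>610)&(P[...,0]<720)).astype(np.uint8))
    for i in range(1,k):
        if st[i][4]>60:
            # intersect pixel rays with z=34
            vv,uu=np.nonzero(L==i);K=c["camera_matrix"];T=c["world_from_camera"]
            d=np.stack([(uu-K[0,2])/K[0,0],(vv-K[1,2])/K[1,1],np.ones(len(uu))],1)@T[:3,:3].T
            Q=T[:3,3]+d*((34-T[2,3])/d[:,2])[:,None]
            R=rect(Q);print(n,ce[i].round(),st[i][4],"z",np.nanmedian(P[L==i][:,2]).round(1),R,cv2.boxPoints(((R[0],R[1]),(R[2],R[3]),R[4])).round().tolist())
    # rail outer: dark points near z 33, x front edge by y bins
    B=(v<45)&(abs(P[...,2]-33)<6)&(P[...,0]>590)&(P[...,0]<700)
    Q=P[B]
    for y in range(-260,240,40):
        q=Q[abs(Q[:,1]-y)<10]
        if len(q)>5:print(y,len(q),np.percentile(q[:,0],[1,99]).round(1))
E
```

```text
scene [348. 195.] 243 z 34.3 (651.9, 41.0, 89.5, 32.3, 89.48) [[635.0, -4.0], [668.0, -4.0], [668.0, 86.0], [636.0, 86.0]]
scene [343. 271.] 557 z 34.5 (665.1, -207.1, 117.4, 60.7, 89.8) [[635.0, -266.0], [695.0, -266.0], [696.0, -149.0], [635.0, -148.0]]
-260 8 [697.3 699.9]
-140 51 [633.2 666.4]
-100 67 [633.6 666.9]
-60 57 [634.7 666.6]
-20 54 [634.5 666.5]
side [311. 182.] 119 z 34.0 (650.6, 187.6, 117.4, 49.1, 72.29) [[609.0, 139.0], [656.0, 124.0], [692.0, 236.0], [645.0, 251.0]]
side [342. 202.] 321 z 32.4 (662.4, 43.8, 92.3, 60.9, 89.78) [[632.0, -2.0], [693.0, -2.0], [693.0, 90.0], [632.0, 90.0]]
side [401. 243.] 624 z 32.3 (661.5, -206.0, 116.6, 60.4, 89.54) [[631.0, -264.0], [691.0, -265.0], [692.0, -148.0], [632.0, -147.0]]
-260 26 [624.3 698.5]
-220 27 [623.8 698.8]
-180 23 [623.6 698.6]
-140 80 [625.2 699.1]
-100 109 [626.1 698. ]
-60 104 [625.6 698.8]
-20 94 [626.6 698.8]
20 15 [625.3 698.2]
60 11 [627.5 699.4]
100 10 [625.7 633.9]
140 11 [625.6 632. ]
180 11 [622.8 633.4]
```

```bash
cat >> h.py <<'E'
from scipy.spatial.transform import Rotation as Ro
import sys
def tool(yaw,tilt): # tool y along yawed y, z forward-down
    return Ro.from_euler('z',yaw,degrees=True)*Ro.from_euler('y',-tilt,degrees=True)*Ro.from_matrix(np.array([[-1,0,0],[0,1,0],[0,0,-1.]]))
def go(p,yaw,tilt,grasp=True):
    "p: grasp point target. prints turn (full-scale units) from now, then slide (units of 25mm) in final tool axes"
    from workcell import state
    s=state();R0=Ro.from_quat(s['eef_rot']);R1=tool(yaw,tilt)
    p=np.array(p,float)+(R1.apply([0,0,18.8]) if grasp else 0)
    print("t",round(s['t'],2),"tcp",np.round(s['tool_pos'],1),"F",np.round(s['wrist_force'],1),"w",round(s['gripper_width'],1),"gf",round(s['grasp_force'],1))
    print("turn total",np.round((R0.inv()*R1).as_rotvec(True)/6,3),"slide total",np.round(R1.inv().apply(p-s['tool_pos'])/25,2),"world d",np.round(p-s['tool_pos'],1))
E
python3 - <<'E'
from h import *
c=np.load("scene1.npz");P=pts(c)
for n,(u,v) in dict(bottle=(289,95),tin=(342,90),blue=(313,298),pink=(248,233),bluetop=(308,297)).items(): print(n,P[v,u].round())
go([477.9,-194.3,190],-9,28)
print(tool(-9,28).as_matrix().round(3))
E
```

```text
bottle [415. 377. 114.]
tin [595. 424. 109.]
blue [ 588. -325.   94.]
pink [ 383. -165.  112.]
bluetop [ 572. -314.   63.]
t 0.1 tcp [270.1 618.4 218. ] F [ 0.  -0.5  0.6] w 93.0 gf 0.0
turn total [-0.604 -4.642 -2.381] slide total [-11.21 -30.81   7.98] world d [ 216.5 -814.1  -44.6]
[[-0.872  0.156  0.464]
 [ 0.138  0.988 -0.073]
 [-0.469  0.    -0.883]]
```

```bash
R='{"turn":[-0.12,-0.93,-0.476],"slide":[0,0,0],"claw":0.6}'; true
python3 -m handwheel '[{"turn":[-0.12,-0.93,-0.476],"slide":[0,0,0],"claw":0.6},{"turn":[-0.12,-0.93,-0.476],"slide":[0,0,0],"claw":0.6},{"turn":[-0.12,-0.93,-0.476],"slide":[0,0,0],"claw":0.6},{"turn":[-0.12,-0.93,-0.476],"slide":[0,0,0],"claw":0.6},{"turn":[-0.12,-0.93,-0.476],"slide":[0,0,0],"claw":0.6}]' 25
python3 -c "
from h import *
go([431.5,-187,183.3],-9,28)"
```

```text
t: 0.6
tool_pos: [270.1, 618.7, 218.7]
eef_rot: [0.075, 0.967, -0.019, 0.244]
wrist_force: [0.5, -0.1, -0.3]
gripper_width: 57.7
grasp_force: 0.0
t 0.6 tcp [270.1 618.7 218.7] F [ 0.5 -0.1 -0.3] w 57.7 gf 0.0
turn total [0.011 0.047 0.017] slide total [ -9.42 -30.82   7.36] world d [ 170.1 -807.1  -52. ]
```

```bash

python3 -m handwheel '[{"turn":[0,0,0],"slide":[-0.3,-0.99,0.2],"claw":0.6},{"turn":[0,0,0],"slide":[-0.3,-0.99,0.2],"claw":0.6},{"turn":[0,0,0],"slide":[-0.3,-0.99,0.2],"claw":0.6},{"turn":[0,0,0],"slide":[-0.3,-0.99,0.2],"claw":0.6},{"turn":[0,0,0],"slide":[-0.3,-0.99,0.2],"claw":0.6}]' >/dev/null
python3 -m handwheel '[{"turn":[0,0,0],"slide":[-0.3,-0.99,0.2],"claw":0.6},{"turn":[0,0,0],"slide":[-0.3,-0.99,0.2],"claw":0.6},{"turn":[0,0,0],"slide":[-0.3,-0.99,0.2],"claw":0.6},{"turn":[0,0,0],"slide":[-0.3,-0.99,0.2],"claw":0.6},{"turn":[0,0,0],"slide":[-0.3,-0.99,0.2],"claw":0.6}]' >/dev/null
python3 -m handwheel '[{"turn":[0,0,0],"slide":[-0.3,-0.99,0.2],"claw":0.6},{"turn":[0,0,0],"slide":[-0.3,-0.99,0.2],"claw":0.6},{"turn":[0,0,0],"slide":[-0.3,-0.99,0.2],"claw":0.6},{"turn":[0,0,0],"slide":[-0.3,-0.99,0.2],"claw":0.6},{"turn":[0,0,0],"slide":[-0.3,-0.99,0.2],"claw":0.6}]'
python3 -c "
from h import *
go([431.5,-187,183.3],-9,28)"
```

```text
t: 2.1
tool_pos: [344.8, 229.8, 204.9]
eef_rot: [0.076, 0.967, -0.019, 0.242]
wrist_force: [-0.4, -0.6, 0.6]
gripper_width: 37.4
grasp_force: 0.0
t 2.1 tcp [344.8 229.8 204.9] F [-0.4 -0.6  0.6] w 37.4 gf 0.0
turn total [ 0.004  0.009 -0.   ] slide total [ -4.92 -15.93   4.35] world d [  95.4 -418.2  -38.2]
```

```bash

python3 -m handwheel '[{"turn":[0,0,0],"slide":[-0.3,-0.99,0.25],"claw":0.6},{"turn":[0,0,0],"slide":[-0.3,-0.99,0.25],"claw":0.6},{"turn":[0,0,0],"slide":[-0.3,-0.99,0.25],"claw":0.6},{"turn":[0,0,0],"slide":[-0.3,-0.99,0.25],"claw":0.6},{"turn":[0,0,0],"slide":[-0.3,-0.99,0.25],"claw":0.6}]' >/dev/null
python3 -m handwheel '[{"turn":[0,0,0],"slide":[-0.3,-0.99,0.25],"claw":0.6},{"turn":[0,0,0],"slide":[-0.3,-0.99,0.25],"claw":0.6},{"turn":[0,0,0],"slide":[-0.3,-0.99,0.25],"claw":0.6},{"turn":[0,0,0],"slide":[-0.3,-0.99,0.25],"claw":0.6},{"turn":[0,0,0],"slide":[-0.3,-0.99,0.25],"claw":0.6}]' >/dev/null
python3 -m handwheel '[{"turn":[0,0,0],"slide":[-0.3,-0.99,0.25],"claw":0.6},{"turn":[0,0,0],"slide":[-0.3,-0.99,0.25],"claw":0.6},{"turn":[0,0,0],"slide":[-0.3,-0.99,0.25],"claw":0.6},{"turn":[0,0,0],"slide":[-0.3,-0.99,0.25],"claw":0.6},{"turn":[0,0,0],"slide":[0,0,0],"claw":0.6}]'
python3 -c "
from h import *
go([431.5,-187,183.3],-9,28)"
```

```text
t: 3.6
tool_pos: [447.5, -120.7, 178.5]
eef_rot: [0.08, 0.969, -0.026, 0.232]
wrist_force: [0.6, -0.3, 0.4]
gripper_width: 37.1
grasp_force: 0.0
t 3.6 tcp [ 447.5 -120.7  178.5] F [ 0.6 -0.3  0.4] w 37.1 gf 0.0
turn total [-0.154 -0.171 -0.031] slide total [ 0.1  -2.72  0.48] world d [ -7.2 -67.7 -11.8]
```

```bash

python3 -m handwheel '[{"turn":[-0.154,-0.171,-0.031],"slide":[0,0,0],"claw":0.6},{"turn":[0,0,0],"slide":[0.03,-0.9,0.16],"claw":0.6},{"turn":[0,0,0],"slide":[0.03,-0.9,0.16],"claw":0.6},{"turn":[0,0,0],"slide":[0.03,-0.9,0.16],"claw":0.6},{"turn":[0,0,0],"slide":[0,0,0],"claw":0.6}]'
python3 - <<'E'
from h import *
go([477.9,-194.3,95],-9,28)
from workcell import eyes
c=eyes.capture("wrist");cv2.imwrite("pics/w1.png",c["img"][:,:,::-1])
E
```

```text
t: 4.1
tool_pos: [440.4, -186.7, 166.8]
eef_rot: [0.076, 0.967, -0.019, 0.241]
wrist_force: [-1.0, -0.1, -0.7]
gripper_width: 37.0
grasp_force: 0.0
t 4.1 tcp [ 440.4 -186.7  166.8] F [-1.  -0.1 -0.7] w 37.0 gf 0.0
turn total [0.01  0.    0.009] slide total [-0.   -0.07  4.01] world d [ 46.2  -9.  -88.4]
```

View pics/w1.png

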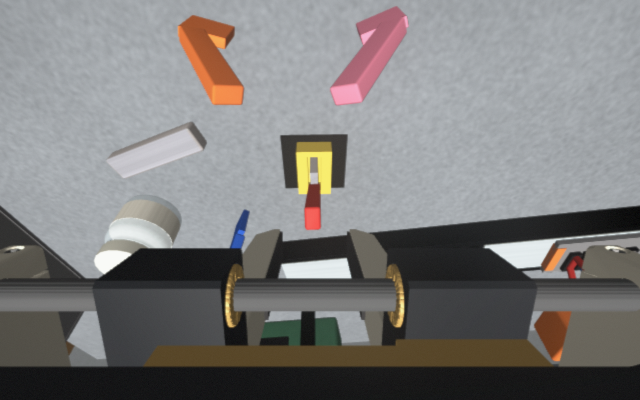

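The handle (313,205) lies centred between the fingers (265..365) and in line with them. I'll advance 100 mm along the tool and grip.

```bash

python3 -m handwheel '[{"turn":[0,0,0],"slide":[0,-0.02,0.8],"claw":0.6},{"turn":[0,0,0],"slide":[0,-0.02,0.8],"claw":0.6},{"turn":[0,0,0],"slide":[0,-0.02,0.8],"claw":0.6},{"turn":[0,0,0],"slide":[0,0,0.8],"claw":0.6},{"turn":[0,0,0],"slide":[0,0,0.8],"claw":0.6}]' 30
python3 -m handwheel '[{"turn":[0,0,0],"slide":[0,0,0],"claw":0.6},{"turn":[0,0,0],"slide":[0,0,0],"claw":1},{"turn":[0,0,0],"slide":[0,0,0],"claw":1},{"turn":[0,0,0],"slide":[0,0,0],"claw":1},{"turn":[0,0,0],"slide":[0,0,0],"claw":1}]' 30
python3 -c "
from h import *
go([477.9,-194.3,95],-9,28)"
```

```text
t: 4.65
tool_pos: [487.8, -192.9, 79.1]
eef_rot: [0.074, 0.967, -0.018, 0.242]
wrist_force: [0.4, -0.8, -0.3]
gripper_width: 37.1
grasp_force: 0.0
t: 5.15
tool_pos: [487.4, -194.4, 80.5]
eef_rot: [0.075, 0.967, -0.019, 0.243]
wrist_force: [-1.3, 1.7, 4.9]
gripper_width: 11.8
grasp_force: 30.0
t 5.15 tcp [ 487.4 -194.4   80.5] F [-1.3  1.7  4.9] w 11.8 gf 30.0
turn total [0.01  0.026 0.027] slide total [ 0.06 -0.06  0.06] world d [-0.7 -1.3 -2.1]
```

```bash

python3 -m handwheel '[{"turn":[0,0,0],"slide":[-0.19,0,-0.35],"claw":1},{"turn":[0,0,0],"slide":[-0.38,0,-0.71],"claw":1},{"turn":[0,0,0],"slide":[-0.38,0,-0.71],"claw":1},{"turn":[0,0,0],"slide":[-0.2,0,-0.4],"claw":1},{"turn":[0,0,0],"slide":[0,0,0],"claw":1}]'
python3 -c "
from h import *
go([639,-138,154],-0.3,28)"
```

```text
t: 5.65
tool_pos: [487.5, -194.6, 143.0]
eef_rot: [0.075, 0.967, -0.019, 0.243]
wrist_force: [0.3, 0.5, -0.8]
gripper_width: 11.6
grasp_force: 30.0
t 5.65 tcp [ 487.5 -194.6  143. ] F [ 0.3  0.5 -0.8] w 11.6 gf 30.0
turn total [-0.677  0.036 -1.249] slide total [-5.55  2.3   3.2 ] world d [160.3  56.6  -5.6]
```

```bash

python3 -m handwheel '[{"turn":[-0.34,0.02,-0.625],"slide":[0,0,0],"claw":1},{"turn":[-0.34,0.02,-0.625],"slide":[0,0,0],"claw":1},{"turn":[0,0,0],"slide":[-0.6,0.25,0.34],"claw":1},{"turn":[0,0,0],"slide":[-0.6,0.25,0.34],"claw":1},{"turn":[0,0,0],"slide":[-0.6,0.25,0.34],"claw":1}]'
python3 -m handwheel '[{"turn":[0,0,0],"slide":[-0.6,0.25,0.34],"claw":1},{"turn":[0,0,0],"slide":[-0.6,0.25,0.34],"claw":1},{"turn":[0,0,0],"slide":[-0.6,0.25,0.34],"claw":1},{"turn":[0,0,0],"slide":[-0.6,0.25,0.34],"claw":1},{"turn":[0,0,0],"slide":[0,0,0],"claw":1}]'
python3 - <<'E'
from h import *
go([639,-138,154],-0.3,28)
from workcell import eyes
c=eyes.capture("side");np.savez("side2.npz",**c)
b=c["img"][130:300,270:470];cv2.imwrite("pics/s2.png",cv2.resize(b,None,fx=3.5,fy=3.5)[:,:,::-1])
E
```

```text
t: 6.15
tool_pos: [539.1, -175.6, 138.2]
eef_rot: [0.003, 0.971, 0.0, 0.24]
wrist_force: [0.2, 0.4, -1.3]
gripper_width: 11.6
grasp_force: 30.0
t: 6.65
tool_pos: [608.6, -150.2, 135.8]
eef_rot: [0.002, 0.971, 0.001, 0.24]
wrist_force: [-0.3, 0.4, -1.3]
gripper_width: 12.1
grasp_force: 30.0
t 6.65 tcp [ 608.6 -150.2  135.8] F [-0.3  0.4 -1.3] w 12.1 gf 30.0
turn total [ 0.026 -0.042  0.001] slide total [-1.41  0.5   0.68] world d [39.2 12.2  1.6]
```

View pics/s2.png

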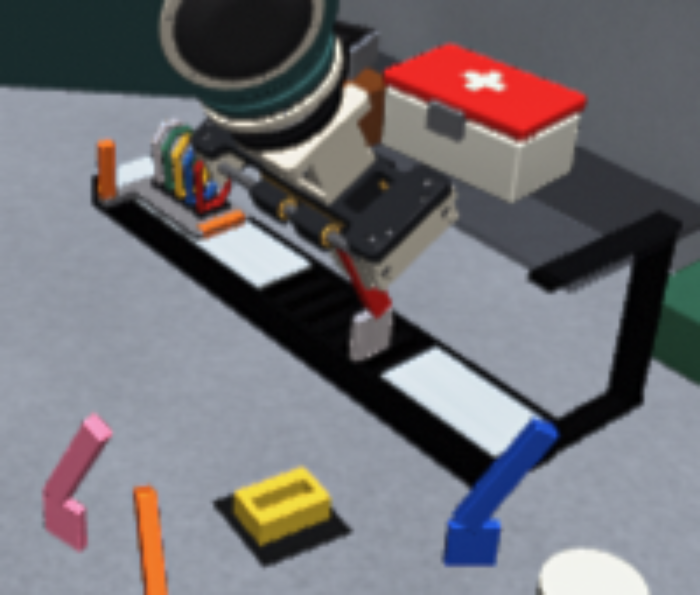

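The key hangs upright in the grip, with its foot near crop (370,335) above the right part of the strip; the cradle is empty. I'll move the last 40 mm over the strip.

```bash

python3 -m handwheel '[{"turn":[0.026,-0.042,0],"slide":[0,0,0],"claw":1},{"turn":[0,0,0],"slide":[-0.7,0.25,0.34],"claw":1},{"turn":[0,0,0],"slide":[-0.71,0.25,0.34],"claw":1},{"turn":[0,0,0],"slide":[0,0,0],"claw":1},{"turn":[0,0,0],"slide":[0,0,0],"claw":1}]'
python3 - <<'E'
from h import *
go([639,-138,154],-0.3,28)
from workcell import eyes
for n in("side","scene"):
    c=eyes.capture(n);P=pts(c);H=cv2.cvtColor(c["img"],cv2.COLOR_RGB2HSV)
    m=(H[...,1]<60)&(H[...,2]>80)&(P[...,2]>66)&(P[...,2]<100)&(abs(P[...,0]-660)<40)&(abs(P[...,1]+138)<25)
    Q=P[m];print(n,len(Q),Q.min(0).round(1),Q.max(0).round(1),Q.mean(0).round(1),rect(Q))
E
```

```text
t: 7.2
tool_pos: [646.5, -139.0, 138.6]
eef_rot: [0.003, 0.97, -0.001, 0.242]
wrist_force: [-1.3, 0.4, -1.6]
gripper_width: 11.7
grasp_force: 30.0
t 7.2 tcp [ 646.5 -139.   138.6] F [-1.3  0.4 -1.6] w 11.7 gf 30.0
turn total [-0.011  0.011 -0.004] slide total [-0.03  0.04  0.07] world d [ 1.4  0.9 -1.2]
side 112 [ 636.8 -145.4   66.4] [ 672.2 -134.8   99.9] [ 652.2 -142.3   83.2] (654.5, -139.9, 35.3, 10.5, 1.04)
scene 40 [ 642.  -147.    66.7] [ 665.7 -143.    96.7] [ 653.3 -144.9   81.8] (653.8, -145.0, 3.8, 23.6, 87.33)
```

```bash

python3 -m handwheel '[{"turn":[0,0,0],"slide":[0.05,0,0.53],"claw":1},{"turn":[0,0,0],"slide":[0.24,0,0.45],"claw":1},{"turn":[0,0,0],"slide":[0.09,0,0.18],"claw":1},{"turn":[0,0,0],"slide":[0,0,0],"claw":1},{"turn":[0,0,0],"slide":[0,0,0],"claw":1}]'
python3 -m handwheel '[{"turn":[0,0,0],"slide":[0.04,0,0.07],"claw":1},{"turn":[0,0,0],"slide":[0.04,0,0.07],"claw":1},{"turn":[0,0,0],"slide":[0,0,0],"claw":1}]'
```

```text
t: 7.8
tool_pos: [652.3, -138.9, 108.8]
eef_rot: [0.003, 0.97, -0.001, 0.243]
wrist_force: [0.8, 0.8, -0.6]
gripper_width: 11.9
grasp_force: 30.0
t: 8.1
tool_pos: [652.2, -138.9, 104.7]
eef_rot: [0.003, 0.97, -0.001, 0.243]
wrist_force: [-0.3, 0.3, -1.0]
gripper_width: 12.0
grasp_force: 30.0
```

```bash

for i in 1; do python3 -m handwheel '[{"turn":[0,0,0],"slide":[0.038,0,0.07],"claw":1},{"turn":[0,0,0],"slide":[0,0,0],"claw":1},{"turn":[0,0,0],"slide":[0,0,0],"claw":1}]'; python3 -m handwheel '[{"turn":[0,0,0],"slide":[0.038,0,0.07],"claw":1},{"turn":[0,0,0],"slide":[0,0,0],"claw":1},{"turn":[0,0,0],"slide":[0,0,0],"claw":1}]'; done
```

```text
t: 8.4
tool_pos: [652.2, -138.9, 102.9]
eef_rot: [0.003, 0.97, -0.001, 0.243]
wrist_force: [0.8, -0.4, 0.3]
gripper_width: 12.1
grasp_force: 30.0
t: 8.7
tool_pos: [653.0, -139.1, 102.5]
eef_rot: [0.003, 0.97, -0.001, 0.244]
wrist_force: [-1.5, 0.6, 7.7]
gripper_width: 11.8
grasp_force: 30.0
```

```bash
cat > chk.py <<'E'
from workcell import state
import sys
s=state();F=s['wrist_force'];p=s['tool_pos'];print(round(s['t'],2),p.round(1) if hasattr(p,'round') else p,[round(float(f),1) for f in F])
sys.exit(0 if F[2]>3.5 and F[2]<20 and abs(F[1])<9 else 1)
E
python3 -m handwheel '[{"turn":[0,0,0],"slide":[0,0.08,0],"claw":1},{"turn":[0,0,0],"slide":[0,0.08,0],"claw":1}]' >/dev/null; python3 chk.py && python3 -m handwheel '[{"turn":[0,0,0],"slide":[0,0.08,0],"claw":1},{"turn":[0,0,0],"slide":[0,0.08,0],"claw":1}]' >/dev/null && python3 chk.py && python3 -m handwheel '[{"turn":[0,0,0],"slide":[0,0.08,0],"claw":1},{"turn":[0,0,0],"slide":[0,0.08,0],"claw":1}]' >/dev/null && python3 chk.py&& python3 -m handwheel '[{"turn":[0,0,0],"slide":[0,0.08,0],"claw":1},{"turn":[0,0,0],"slide":[0,0.08,0],"claw":1}]' >/dev/null && python3 chk.py&& python3 -m handwheel '[{"turn":[0,0,0],"slide":[0,0.08,0],"claw":1},{"turn":[0,0,0],"slide":[0,0.08,0],"claw":1}]' >/dev/null && python3 chk.py
```

```text
8.9 [ 653.1 -135.5  102.5] [0.1, -3.0, 5.4]
9.1 [ 653.2 -131.5  102.5] [-0.3, -3.6, 5.5]
9.3 [ 653.2 -127.5  102.5] [-0.1, -4.0, 5.1]
9.5 [ 653.2 -123.5  102.5] [-0.1, -3.5, 5.2]
9.7 [ 653.2 -119.5  102.5] [-0.2, -2.7, 5.4]
```

```bash

python3 -m handwheel '[{"turn":[0,0,0],"slide":[0.01,0.08,0.02],"claw":1},{"turn":[0,0,0],"slide":[0,0.08,0],"claw":1}]' >/dev/null; python3 chk.py && python3 -m handwheel '[{"turn":[0,0,0],"slide":[0,0.08,0],"claw":1},{"turn":[0,0,0],"slide":[0,0.08,0],"claw":1}]' >/dev/null && python3 chk.py && python3 -m handwheel '[{"turn":[0,0,0],"slide":[0,0.08,0],"claw":1},{"turn":[0,0,0],"slide":[0,0.08,0],"claw":1}]' >/dev/null && python3 chk.py&& python3 -m handwheel '[{"turn":[0,0,0],"slide":[0,0.08,0],"claw":1},{"turn":[0,0,0],"slide":[0,0.08,0],"claw":1}]' >/dev/null && python3 chk.py&& python3 -m handwheel '[{"turn":[0,0,0],"slide":[0,0.08,0],"claw":1},{"turn":[0,0,0],"slide":[0,0.08,0],"claw":1}]' >/dev/null && python3 chk.py && python3 -m handwheel '[{"turn":[0,0,0],"slide":[0,0.08,0],"claw":1},{"turn":[0,0,0],"slide":[0,0.08,0],"claw":1}]' >/dev/null && python3 chk.py && python3 -m handwheel '[{"turn":[0,0,0],"slide":[0,0.08,0],"claw":1},{"turn":[0,0,0],"slide":[0,0.08,0],"claw":1}]' >/dev/null && python3 chk.py && python3 -m handwheel '[{"turn":[0,0,0],"slide":[0,0.08,0],"claw":1},{"turn":[0,0,0],"slide":[0,0.08,0],"claw":1}]' >/dev/null && python3 chk.py
```

```text
9.9 [ 653.6 -115.8  102.4] [-0.3, -4.9, 7.7]
10.1 [ 653.6 -111.8  102.4] [-0.0, -5.5, 6.9]
10.3 [ 653.6 -107.8  102.4] [-0.4, -5.6, 7.7]
10.5 [ 653.6 -103.8  102.4] [-0.0, -4.3, 7.3]
10.7 [653.7 -99.7 102.4] [0.7, -6.1, 7.9]
10.9 [653.7 -95.7 102.4] [0.4, -5.0, 7.3]
11.1 [653.7 -91.7 102.4] [-0.7, -4.4, 7.8]
11.3 [653.8 -87.7 102.4] [-0.1, -5.4, 7.6]
```

```bash

python3 -m handwheel '[{"turn":[0,0,0],"slide":[0,0.08,0],"claw":1},{"turn":[0,0,0],"slide":[0,0.08,0],"claw":1}]' >/dev/null; python3 chk.py && python3 -m handwheel '[{"turn":[0,0,0],"slide":[0,0.08,0],"claw":1},{"turn":[0,0,0],"slide":[0,0.08,0],"claw":1}]' >/dev/null && python3 chk.py && python3 -m handwheel '[{"turn":[0,0,0],"slide":[0,0.08,0],"claw":1},{"turn":[0,0,0],"slide":[0,0.08,0],"claw":1}]' >/dev/null && python3 chk.py&& python3 -m handwheel '[{"turn":[0,0,0],"slide":[0,0.08,0],"claw":1},{"turn":[0,0,0],"slide":[0,0.08,0],"claw":1}]' >/dev/null && python3 chk.py&& python3 -m handwheel '[{"turn":[0,0,0],"slide":[0,0.08,0],"claw":1},{"turn":[0,0,0],"slide":[0,0.08,0],"claw":1}]' >/dev/null && python3 chk.py && python3 -m handwheel '[{"turn":[0,0,0],"slide":[0,0.08,0],"claw":1},{"turn":[0,0,0],"slide":[0,0.08,0],"claw":1}]' >/dev/null && python3 chk.py && python3 -m handwheel '[{"turn":[0,0,0],"slide":[0,0.08,0],"claw":1},{"turn":[0,0,0],"slide":[0,0.08,0],"claw":1}]' >/dev/null && python3 chk.py && python3 -m handwheel '[{"turn":[0,0,0],"slide":[0,0.08,0],"claw":1},{"turn":[0,0,0],"slide":[0,0.08,0],"claw":1}]' >/dev/null && python3 chk.py
```

```text
11.5 [653.7 -83.7 102.3] [0.1, -3.9, 6.9]
11.7 [652.5 -78.8 100.2] [0.2, -2.7, 0.4]
```

The foot has dropped: Fz fell to 0 and z is 2 mm lower at y≈-79. I'll push down gently.

```bash

python3 -m handwheel '[{"turn":[0,0,0],"slide":[0.038,0,0.07],"claw":1},{"turn":[0,0,0],"slide":[0.038,0,0.07],"claw":1},{"turn":[0,0,0],"slide":[0,0,0],"claw":1}]' >/dev/null; python3 chk.py;  python3 -m handwheel '[{"turn":[0,0,0],"slide":[0.038,0,0.07],"claw":1},{"turn":[0,0,0],"slide":[0,0,0],"claw":1}]' >/dev/null; python3 chk.py
```

```text
12.0 [652.3 -78.9  95.6] [-0.4, -1.3, -2.3]
12.2 [652.4 -78.9  93.9] [0.2, -1.2, -1.6]
```

```bash

python3 -m handwheel '[{"turn":[0,0,0],"slide":[0.038,0,0.07],"claw":1},{"turn":[0,0,0],"slide":[0.038,0,0.07],"claw":1},{"turn":[0,0,0],"slide":[0.038,0,0.07],"claw":1},{"turn":[0,0,0],"slide":[0,0,0],"claw":1}]' >/dev/null; python3 chk.py;  python3 -m handwheel '[{"turn":[0,0,0],"slide":[0.038,0,0.07],"claw":1},{"turn":[0,0,0],"slide":[0,0,0],"claw":1},{"turn":[0,0,0],"slide":[0,0,0],"claw":1}]' >/dev/null; python3 chk.py;  python3 -m handwheel '[{"turn":[0,0,0],"slide":[0.038,0,0.07],"claw":1},{"turn":[0,0,0],"slide":[0,0,0],"claw":1},{"turn":[0,0,0],"slide":[0,0,0],"claw":1}]' >/dev/null; python3 chk.py
```

```text
12.6 [652.4 -78.9  87.9] [-0.2, -1.9, -1.2]
12.9 [652.4 -78.9  86.2] [0.6, -1.0, -1.5]
13.2 [652.7 -78.9  84.6] [0.4, -1.2, 0.8]
```

```bash

python3 -m handwheel '[{"turn":[0,0,0],"slide":[0.038,0,0.07],"claw":1},{"turn":[0,0,0],"slide":[0,0,0],"claw":1},{"turn":[0,0,0],"slide":[0,0,0],"claw":1}]' >/dev/null; python3 chk.py;  python3 -m handwheel '[{"turn":[0,0,0],"slide":[0.03,0,0.056],"claw":1},{"turn":[0,0,0],"slide":[0,0,0],"claw":1},{"turn":[0,0,0],"slide":[0,0,0],"claw":1}]' >/dev/null; python3 chk.py; python3 -c "
from h import *
go([0,0,0],-0.3,28)"
```

```text
13.5 [653.3 -78.9  84.5] [-9.2, 0.7, 16.7]
13.8 [654.  -79.   84.3] [-12.1, 2.0, 24.8]
t 13.8 tcp [654.  -79.   84.3] F [-12.1   2.   24.8] w 12.0 gf 30.0
turn total [-0.014  0.064 -0.003] slide total [24.7   3.02 -8.56] world d [-645.2   78.9 -100.9]
```

```bash

python3 -m handwheel '[{"turn":[0,0,0],"slide":[-0.068,0,-0.126],"claw":1},{"turn":[0,0,0],"slide":[0,0,0],"claw":1},{"turn":[0,0,0],"slide":[0,0,0],"claw":1}]' ; python3 -m handwheel '[{"turn":[0,0,0],"slide":[0,0,0],"claw":0.75},{"turn":[0,0,0],"slide":[0,0,0],"claw":0.75},{"turn":[0,0,0],"slide":[0,0,0],"claw":0.75},{"turn":[0,0,0],"slide":[0,0,0],"claw":0.7}]'
python3 -m handwheel '[{"turn":[0,0,0],"slide":[0,0,-0.2],"claw":0.7},{"turn":[0,0,0],"slide":[0,0,-0.4],"claw":0.7},{"turn":[0,0,0],"slide":[0,0,-0.8],"claw":0.7},{"turn":[0,0,0],"slide":[0,0,-0.8],"claw":0.7},{"turn":[0,0,0],"slide":[0,0,-0.8],"claw":0.7}]'
python3 -m handwheel '[{"turn":[0,0,0],"slide":[0,0,-0.8],"claw":0.7},{"turn":[0,0,0],"slide":[0,0,-0.8],"claw":0.7},{"turn":[0,0,0],"slide":[0,0,-0.4],"claw":0.7},{"turn":[0,0,0],"slide":[0,0,0],"claw":0.7}]'
python3 - <<'E'
from h import *
from workcell import eyes
c=eyes.capture("side");np.savez("side3.npz",**c)
b=c["img"][110:260,280:480];cv2.imwrite("pics/s3.png",cv2.resize(b,None,fx=4,fy=4)[:,:,::-1])
P=pts(c);H=cv2.cvtColor(c["img"],cv2.COLOR_RGB2HSV).astype(int);h,s,v=H[...,0],H[...,1],H[...,2]
Q=P[((h<6)|(h>174))&(s>140)&(v>70)&(P[...,2]>30)&(P[...,2]<150)&(abs(P[...,1]+80)<30)&(abs(P[...,0]-640)<50)]
Q=Q[np.argsort(Q[:,2])];k=max(1,len(Q)//4);print(len(Q),[Q[i*k:(i+1)*k].mean(0).round(1).tolist() for i in range(4)],Q[-1].round(1))
m=(s<60)&(v>80)&(P[...,2]>36)&(P[...,2]<56)&(abs(P[...,0]-660)<25)&(abs(P[...,1]+80)<25)
Q=P[m];print(len(Q),Q.min(0).round(1),Q.max(0).round(1),rect(Q) if len(Q) else 0)
E
```

```text
t: 14.1
tool_pos: [652.6, -78.9, 84.5]
eef_rot: [0.003, 0.97, -0.001, 0.243]
wrist_force: [-2.9, 0.2, 6.3]
gripper_width: 11.9
grasp_force: 30.0
t: 14.5
tool_pos: [652.4, -78.8, 84.0]
eef_rot: [0.003, 0.97, -0.001, 0.243]
wrist_force: [-0.7, -0.3, -0.1]
gripper_width: 26.3
grasp_force: 0.0
t: 15.0
tool_pos: [616.6, -78.6, 152.1]
eef_rot: [0.003, 0.97, -0.001, 0.243]
wrist_force: [0.5, 0.6, 0.8]
gripper_width: 27.6
grasp_force: 0.0
t: 15.4
tool_pos: [593.7, -78.6, 196.7]
eef_rot: [0.003, 0.97, -0.001, 0.244]
wrist_force: [-0.3, 0.5, 0.3]
gripper_width: 27.8
grasp_force: 0.0
163 [[657.5, -84.2, 58.9], [645.2, -84.7, 82.3], [634.4, -84.0, 103.3], [624.1, -82.9, 123.0]] [627.6 -82.1 131.3]
34 [640.7 -85.7  36.3] [674.6 -75.9  47. ] (657.6, -82.3, 8.1, 33.3, 78.28)
```

View pics/s3.png

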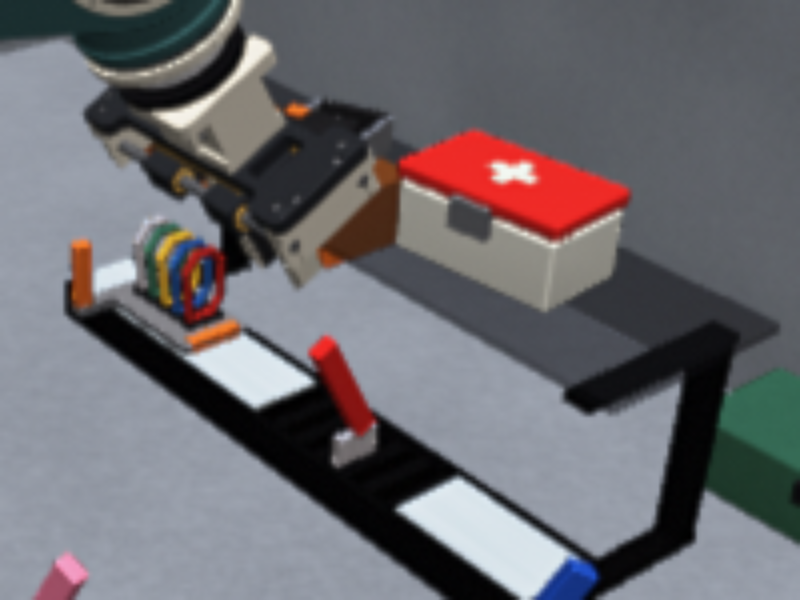

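The key stands fully down, with its foot top at z≈47 and only a short part of the foot above the strip at crop (355,445). The rack tab is at (82,272). Next I'll go to the tab with the fingers straddling it.

```bash
python3 - <<'E'
from h import *
c=np.load("side3.npz");P=pts(c);H=cv2.cvtColor(c["img"],cv2.COLOR_RGB2HSV).astype(int)
m=(H[...,0]>4)&(H[...,0]<16)&(H[...,1]>150)&(H[...,2]>110)
Q=P[m&(abs(P[...,0]-610)<20)&(P[...,1]>150)&(P[...,1]<220)];print("tab",len(Q),Q.mean(0),np.percentile(Q,[5,95],axis=0))
Q=P[m&(abs(P[...,0]-665)<30)&(P[...,1]>50)&(P[...,1]<120)&(P[...,2]<60)];print("nose",len(Q),np.percentile(Q,[3,97],axis=0))
go([561,185,163],-0.3,28)
E
```

```text
tab 79 [606.54708563 182.8796095   72.63135811] [[601.22619007 178.36356413  48.55281039]
 [613.85754503 189.58515742  96.34150082]]
nose 43 [[643.07956205  82.59841252  37.55516835]
 [684.87469195  96.99678445  45.35402634]]
t 15.45 tcp [593.7 -78.5 195.3] F [ 0.1  0.5 -0.9] w 27.8 gf 0.0
turn total [-0.014  0.029 -0.004] slide total [ 1.81 10.53  1.25] world d [-23.8 263.5 -48.9]
```

```bash

python3 -m handwheel '[{"turn":[0,0,0],"slide":[0.16,0.88,0.1],"claw":0.7},{"turn":[0,0,0],"slide":[0.16,0.88,0.1],"claw":0.7},{"turn":[0,0,0],"slide":[0.16,0.88,0.1],"claw":0.7},{"turn":[0,0,0],"slide":[0.16,0.88,0.1],"claw":0.7},{"turn":[0,0,0],"slide":[0.16,0.88,0.1],"claw":0.7}]' >/dev/null
python3 -m handwheel '[{"turn":[0,0,0],"slide":[0.16,0.88,0.1],"claw":0.65},{"turn":[0,0,0],"slide":[0.16,0.88,0.1],"claw":0.65},{"turn":[0,0,0],"slide":[0.16,0.88,0.1],"claw":0.65},{"turn":[0,0,0],"slide":[0.16,0.88,0.1],"claw":0.65},{"turn":[0,0,0],"slide":[0.16,0.88,0.1],"claw":0.65}]' >/dev/null
python3 -m handwheel '[{"turn":[0,0,0],"slide":[0.16,0.88,0.1],"claw":0.65},{"turn":[0,0,0],"slide":[0.05,0.85,0.15],"claw":0.65},{"turn":[0,0,0],"slide":[0,0,0],"claw":0.65},{"turn":[0,0,0],"slide":[0,0,0],"claw":0.65}]'
python3 - <<'E'
from h import *
go([608,185,75],-0.3,28)
from workcell import eyes
c=eyes.capture("wrist");cv2.imwrite("pics/w2.png",c["img"][:,:,::-1])
E
```

```text
t: 16.85
tool_pos: [569.8, 185.0, 144.4]
eef_rot: [0.002, 0.97, -0.001, 0.242]
wrist_force: [-0.1, -1.0, 0.6]
gripper_width: 32.8
grasp_force: 0.0
t 16.85 tcp [569.8 185.  144.4] F [-0.1 -1.   0.6] w 32.8 gf 0.0
turn total [-0.012  0.001  0.009] slide total [-0.05  0.01  3.92] world d [ 47.   -0.1 -86. ]
```

View pics/w2.png

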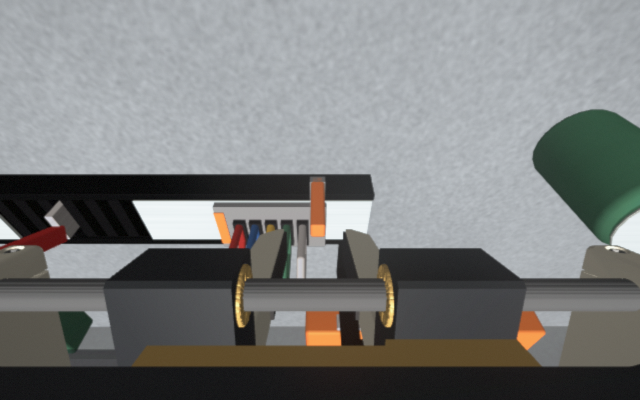

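The tab (317,207) is centred between the fingers (270..360). I'll advance 98 mm along the tool.

```bash

python3 -m handwheel '[{"turn":[0,0,0],"slide":[0,0,0.8],"claw":0.65},{"turn":[0,0,0],"slide":[0,0,0.8],"claw":0.65},{"turn":[0,0,0],"slide":[0,0,0.8],"claw":0.65},{"turn":[0,0,0],"slide":[0,0,0.8],"claw":0.65},{"turn":[0,0,0],"slide":[0,0,0.7],"claw":0.65}]'
python3 -m handwheel '[{"turn":[0,0,0],"slide":[0,0,0],"claw":0.65},{"turn":[0,0,0],"slide":[0,-0.2,0],"claw":0.65},{"turn":[0,0,0],"slide":[0,-0.2,0],"claw":0.65},{"turn":[0,0,0],"slide":[0,-0.2,0],"claw":0.65},{"turn":[0,0,0],"slide":[0,-0.2,0],"claw":0.65}]'
```

```text
t: 17.4
tool_pos: [616.4, 183.3, 58.6]
eef_rot: [0.003, 0.97, -0.001, 0.243]
wrist_force: [-0.5, -0.1, 0.5]
gripper_width: 32.7
grasp_force: 0.0
t: 17.9
tool_pos: [616.0, 164.2, 60.6]
eef_rot: [0.003, 0.97, -0.001, 0.243]
wrist_force: [0.5, 2.0, 1.6]
gripper_width: 32.7
grasp_force: 0.8
```

```bash

python3 -m handwheel '[{"turn":[0,0,0],"slide":[0,-0.2,0],"claw":0.65},{"turn":[0,0,0],"slide":[0,-0.2,0],"claw":0.65},{"turn":[0,0,0],"slide":[0,-0.2,0],"claw":0.65},{"turn":[0,0,0],"slide":[0,-0.2,0],"claw":0.65},{"turn":[0,0,0],"slide":[0,-0.2,0],"claw":0.65}]' >/dev/null; python3 chk.py
python3 -m handwheel '[{"turn":[0,0,0],"slide":[0,-0.2,0],"claw":0.65},{"turn":[0,0,0],"slide":[0,-0.2,0],"claw":0.65},{"turn":[0,0,0],"slide":[0,-0.2,0],"claw":0.65},{"turn":[0,0,0],"slide":[0,-0.2,0],"claw":0.65},{"turn":[0,0,0],"slide":[0,-0.2,0],"claw":0.65}]' >/dev/null; python3 chk.py
python3 -m handwheel '[{"turn":[0,0,0],"slide":[0,-0.2,0],"claw":0.65},{"turn":[0,0,0],"slide":[0,-0.2,0],"claw":0.65},{"turn":[0,0,0],"slide":[0,-0.2,0],"claw":0.65},{"turn":[0,0,0],"slide":[0,-0.2,0],"claw":0.65},{"turn":[0,0,0],"slide":[0,-0.2,0],"claw":0.65}]' >/dev/null; python3 chk.py
python3 -m handwheel '[{"turn":[0,0,0],"slide":[0,-0.2,0],"claw":0.65},{"turn":[0,0,0],"slide":[0,-0.2,0],"claw":0.65},{"turn":[0,0,0],"slide":[0,-0.2,0],"claw":0.65},{"turn":[0,0,0],"slide":[0,-0.2,0],"claw":0.65},{"turn":[0,0,0],"slide":[0,-0.2,0],"claw":0.65}]' >/dev/null; python3 chk.py
python3 -m handwheel '[{"turn":[0,0,0],"slide":[0,-0.2,0],"claw":0.65},{"turn":[0,0,0],"slide":[0,-0.2,0],"claw":0.65},{"turn":[0,0,0],"slide":[0,-0.2,0],"claw":0.65},{"turn":[0,0,0],"slide":[0,-0.2,0],"claw":0.65},{"turn":[0,0,0],"slide":[0,-0.1,0],"claw":0.65}]' >/dev/null; python3 chk.py
```

```text
18.4 [615.8 139.2  59.6] [0.7, 1.7, 1.4]
18.9 [615.5 114.2  59.6] [2.2, 1.2, 1.2]
19.4 [615.3  89.1  59.5] [1.3, 0.8, -1.5]
19.9 [615.2  64.1  59.6] [1.4, 2.0, -0.2]
20.4 [615.1  41.5  59.6] [1.0, 1.0, -1.4]
```

```bash
cat > ck2.py <<'E'
from workcell import state
import sys
s=state();F=s['wrist_force'];print(round(s['t'],2),round(s['tool_pos'][1],1),round(F[1],1));sys.exit(0 if F[1]<4.5 else 1)
E
python3 -m handwheel '[{"turn":[0,0,0],"slide":[0,-0.1,0],"claw":0.65},{"turn":[0,0,0],"slide":[0,-0.1,0],"claw":0.65},{"turn":[0,0,0],"slide":[0,-0.1,0],"claw":0.65},{"turn":[0,0,0],"slide":[0,-0.1,0],"claw":0.65},{"turn":[0,0,0],"slide":[0,-0.1,0],"claw":0.65}]' >/dev/null; python3 ck2.py && python3 -m handwheel '[{"turn":[0,0,0],"slide":[0,-0.04,0],"claw":0.65},{"turn":[0,0,0],"slide":[0,-0.04,0],"claw":0.65},{"turn":[0,0,0],"slide":[0,-0.04,0],"claw":0.65}]' >/dev/null && python3 ck2.py && python3 -m handwheel '[{"turn":[0,0,0],"slide":[0,-0.04,0],"claw":0.65},{"turn":[0,0,0],"slide":[0,-0.04,0],"claw":0.65}]' >/dev/null && python3 ck2.py && python3 -m handwheel '[{"turn":[0,0,0],"slide":[0,-0.04,0],"claw":0.65},{"turn":[0,0,0],"slide":[0,-0.04,0],"claw":0.65}]' >/dev/null && python3 ck2.py && python3 -m handwheel '[{"turn":[0,0,0],"slide":[0,-0.04,0],"claw":0.65},{"turn":[0,0,0],"slide":[0,-0.04,0],"claw":0.65}]' >/dev/null && python3 ck2.py && python3 -m handwheel '[{"turn":[0,0,0],"slide":[0,-0.04,0],"claw":0.65},{"turn":[0,0,0],"slide":[0,-0.04,0],"claw":0.65}]' >/dev/null && python3 ck2.py && python3 -m handwheel '[{"turn":[0,0,0],"slide":[0,-0.04,0],"claw":0.65},{"turn":[0,0,0],"slide":[0,-0.04,0],"claw":0.65}]' >/dev/null && python3 ck2.py
```

```text
20.9 29.4 2.2
21.2 26.5 2.4
21.4 24.5 1.3
21.6 22.5 1.6
21.8 20.5 1.4
22.0 18.5 1.3
22.2 16.5 1.6
```

```bash

python3 -m handwheel '[{"turn":[0,0,0],"slide":[0,-0.04,0],"claw":0.65},{"turn":[0,0,0],"slide":[0,-0.04,0],"claw":0.65}]' >/dev/null; python3 ck2.py && python3 -m handwheel '[{"turn":[0,0,0],"slide":[0,-0.04,0],"claw":0.65},{"turn":[0,0,0],"slide":[0,0,0],"claw":0.65}]' >/dev/null && python3 ck2.py && python3 -m handwheel '[{"turn":[0,0,0],"slide":[0,-0.04,0],"claw":0.65},{"turn":[0,0,0],"slide":[0,0,0],"claw":0.65}]' >/dev/null && python3 ck2.py && python3 -m handwheel '[{"turn":[0,0,0],"slide":[0,-0.04,0],"claw":0.65},{"turn":[0,0,0],"slide":[0,0,0],"claw":0.65}]' >/dev/null && python3 ck2.py && python3 -m handwheel '[{"turn":[0,0,0],"slide":[0,-0.04,0],"claw":0.65},{"turn":[0,0,0],"slide":[0,0,0],"claw":0.65}]' >/dev/null && python3 ck2.py && python3 -m handwheel '[{"turn":[0,0,0],"slide":[0,-0.04,0],"claw":0.65},{"turn":[0,0,0],"slide":[0,0,0],"claw":0.65}]' >/dev/null && python3 ck2.py
python3 - <<'E'
from h import *
from workcell import eyes
c=eyes.capture("side")
b=c["img"][110:260,280:480];cv2.imwrite("pics/s4.png",cv2.resize(b,None,fx=4,fy=4)[:,:,::-1])
E
```

```text
22.4 14.5 1.7
22.6 13.4 0.0
22.8 12.5 1.4
23.0 12.0 8.5
```

View pics/s4.png

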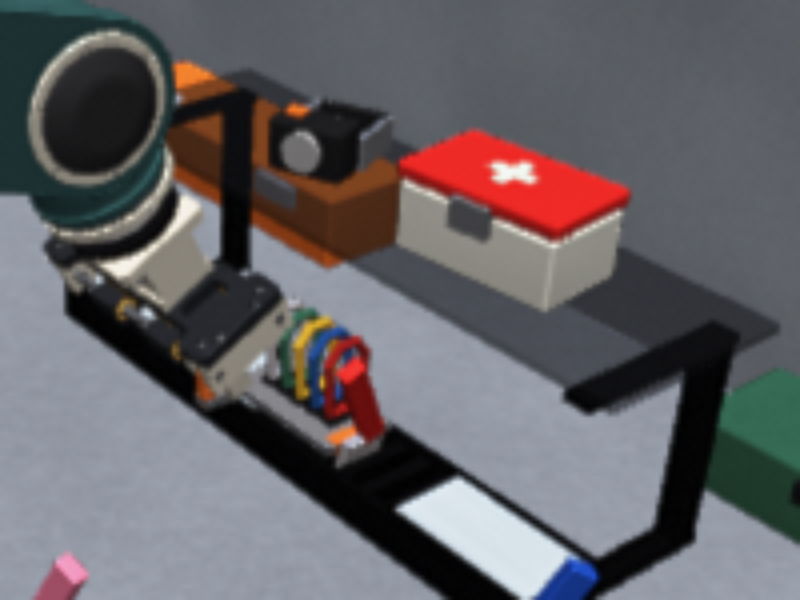

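The nose sits against the key at crop (345,445), with 8.5 N of contact, and the key is still upright. I'll centre the fingers off the tab and retreat along the tool axis.

```bash

python3 -m handwheel '[{"turn":[0,0,0],"slide":[0,0.04,0],"claw":0.65},{"turn":[0,0,0],"slide":[0,0.16,0],"claw":0.65},{"turn":[0,0,0],"slide":[0,0.16,0],"claw":0.65},{"turn":[0,0,0],"slide":[0,0.06,0],"claw":0.65},{"turn":[0,0,0],"slide":[0,0,0],"claw":0.65}]'
python3 -m handwheel '[{"turn":[0,0,0],"slide":[0,0,-0.4],"claw":0.65},{"turn":[0,0,0],"slide":[0,0,-0.8],"claw":0.65},{"turn":[0,0,0],"slide":[0,0,-0.8],"claw":0.65},{"turn":[0,0,0],"slide":[0,0,-0.8],"claw":0.65},{"turn":[0,0,0],"slide":[0,0,-0.8],"claw":0.65}]'
python3 -m handwheel '[{"turn":[0,0,0],"slide":[0,0,-0.8],"claw":0.65},{"turn":[0,0,0],"slide":[0,0,-0.8],"claw":0.65},{"turn":[0,0,0],"slide":[0,0,0],"claw":0.65},{"turn":[0,0,0],"slide":[0,0,0],"claw":0.65}]'
python3 - <<'E'
from h import *
from workcell import eyes
c=eyes.capture("side")
b=c["img"][150:270,300:460];cv2.imwrite("pics/s5.png",cv2.resize(b,None,fx=5,fy=5,interpolation=cv2.INTER_CUBIC)[:,:,::-1])
P=pts(c);H=cv2.cvtColor(c["img"],cv2.COLOR_RGB2HSV).astype(int);h,s,v=H[...,0],H[...,1],H[...,2]
m=(s<60)&(v>80)&(P[...,2]>36)&(P[...,2]<56)&(abs(P[...,0]-660)<25)&(P[...,1]<-72)&(P[...,1]>-100)
Q=P[m];print(len(Q),Q.min(0).round(1),Q.max(0).round(1))
E
```

```text
t: 23.55
tool_pos: [615.0, 22.3, 59.7]
eef_rot: [0.003, 0.97, -0.001, 0.243]
wrist_force: [-0.2, -0.5, -1.5]
gripper_width: 32.4
grasp_force: 0.0
t: 24.05
tool_pos: [571.9, 22.3, 140.5]
eef_rot: [0.003, 0.97, -0.001, 0.243]
wrist_force: [0.0, 0.1, -0.1]
gripper_width: 32.4
grasp_force: 0.0
t: 24.45
tool_pos: [553.8, 22.5, 174.6]
eef_rot: [0.003, 0.97, -0.001, 0.243]
wrist_force: [-0.5, 0.0, -0.3]
gripper_width: 32.8
grasp_force: 0.0
28 [636.5 -92.3  36.4] [669.6 -72.2  48.4]
```

View pics/s5.png

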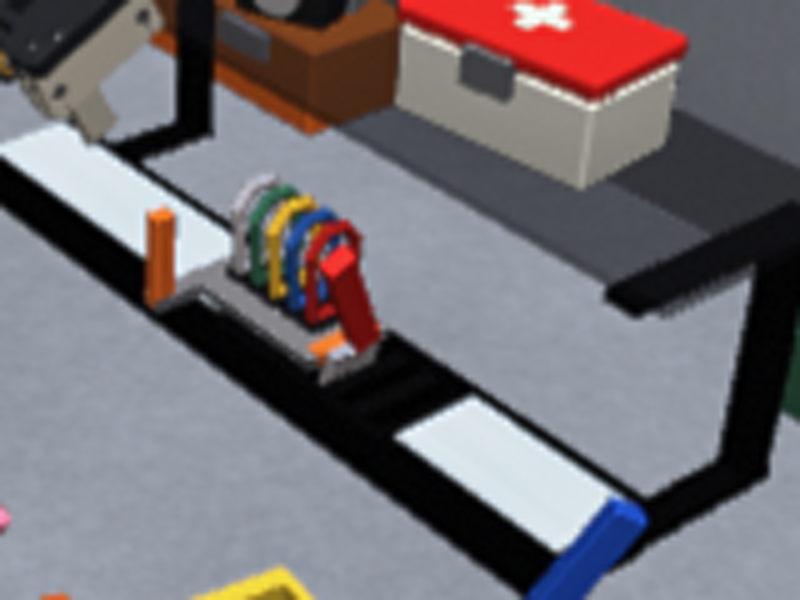

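The key (350,300) stands down in the groove with the rack's orange nose (330,345) against it, and the gripper is clear. Handing in.

```bash
python3 -c "
from workcell import workorder
print(workorder.job_done())"
```

```text
the job is handed in; nothing more can be done
None
```

The job is handed in at about 24.5 s: the key stands fully down in the hidden groove, the carabiner rack's nose rests against it, and the gripper is clear of everything; the hand-in call returned no verdict.

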